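# Free the gear from the vise and press its splined stem home in the drive unit

### The job

Slide the small blue vise's jaw open by its red knob so that its lip clears the brass gear, then lift the gear out by its square head. Carry it to the green drive unit, turn it until the ribs of its stem mesh with the cross-shaped socket, slide it fully home against the spring pin until the gear's underside sits on the socket, and finish while still holding it pressed down there with the gripper: do not let go. Leave the tape measure, the jar of nuts and the black tape roll where they are.

Things in the scene. Friction and masses are not known exactly. Their poses are not given: they have to be found in the camera images.
- vise_seat (a point): Small blue vise fixed to the bench: top mouth of the round 32 mm bore in its bed, 40 mm above the bench. The gear's stem hangs in it, the gear lies on the bed. z up, y along the slide. The bed is 84 mm wide (x), y -110 to +60 mm; low lugs out to x = +-62 mm. Fixed jaw, 19 mm above the bed, at y = +30 to +52 mm. The sliding jaw is at -y and opens along -y.
- jaw_knob (a point): Centre of the upright round red knob on the sliding jaw: 18 mm diameter, 34 mm tall (its top is 17 mm above this point, the jaw's top 23 mm below it, 59 mm above the bench). It lies 57 mm from the bore's axis along the vise's -y when the jaw is shut. Axes as the vise.
- vise_jaw (a joint): Travel of the sliding jaw in m: 0 shut, 0.040 fully open (toward the vise's -y); starts at 0 to 0.003. Friction about 3 N; it stays where it is left. Its steel lip (30 mm wide, top 58.5 mm above the bench) reaches 9 mm over the gear when shut; the gear can rise once this reads 0.013.
- gear_head (a point): Centre of the dark square head (22 x 22 mm, 42 mm tall) on the loose brass gear (60 mm across, 10 mm thick, 0.25 kg give or take a fifth). z up, x and y square to the head's faces. The head's top is 21 mm above this point, the gear's top face 21 mm and its underside 31 mm below it, the stem's nose 63 mm below it. Every quarter turn is alike.
- gear: The same gear; origin at the tip of its stem's nose, axes as gear_head. Stem below the gear: four ribs 8 mm thick in a cross along x and y (square with the head's faces), 28 mm end to end, 24 mm long from the gear's underside down, ends slightly tapered; then a tapered round nose 8 mm long and 12 mm thick.
- socket_mouth (a point): Green drive unit fixed to the bench, 100 x 86 mm, 46 mm tall, motor at its +x: centre of the top of its steel socket (44 x 44 mm), 50 mm above the bench. A cross of slots along x and y, 10 mm wide, 30 mm end to end: 1 mm play all round, quarter turns alike. With the gear fully home its underside lies on the socket top and gear_head is 31 mm above this point.
- socket_pin (a joint): Spring pin at the bottom of the socket, pushed down by the stem's nose: 0 free, 0.010 (m) with the gear fully home, 0.012 at its stop. The nose meets it 10 mm before home. It pushes back with 7 N at first and 12 N at home, so the gear rises up to 10 mm if it is not held down.
- measure_mid (a point): Yellow and black tape measure, 38 x 89 x 62 mm, standing loose on the bench; this point is at its middle, 31 mm up. A bystander.
- nuts_mid (a point): Glass jar of nuts with a dark blue lid, 68 mm across, 95 mm tall, loose on the bench; this point is at its middle, 47 mm up. A bystander.
- black_tape_mid (a point): Roll of black tape lying loose on the bench, 58 mm across, 19 mm tall; this point is at its middle, 9 mm up. A bystander.
- tool_box: Red steel tool box with a half-open lid, fixed, behind the drive unit on the bench: an obstacle, 160 mm deep (x) and 310 mm wide (y), reaching up to 230 mm with its handle. Origin at the middle of its underside. Carry the gear round in front of it or high over it.
Mind the look-alikes: they are no part of the job. Of the things that look like the gear, the smallest one is meant.

How it is judged:
On the way, in this order (a step that is already met when the one before it is completed fails the run):
1. the vise jaw is slid open past the gear's rim while the gear still sits in the vise (value of joint vise_jaw above 0.013 m and z of gear_head in the frame of vise_seat below 0.04 m and horizontal distance between gear_head and vise_seat below 0.01 m), for 0.1 s.
2. the gear is lifted clear of the vise (z of gear_head in the frame of vise_seat above 0.063 m and contact force between the fingers and gear above 1 N), for 0.1 s.
3. the stem's ribs are meshed in the socket (z of gear_head in the frame of socket_mouth below 0.046 m and horizontal distance between gear_head and socket_mouth below 0.005 m), for 0.05 s.
At the end, for the whole second after the job is handed in: The gear's underside is within 2.5 mm of the socket's top, centred within 4 mm and upright within 0.08 rad, the spring pin is pushed in more than 7 mm, and the gripper's fingers still hold the gear there with more than 2 N, at rest (z of gear_head in the frame of socket_mouth below 0.0335 m and horizontal distance between gear_head and socket_mouth below 0.004 m and angle between gear_head's own z axis and vertical below 0.08 rad and value of joint socket_pin above 0.007 m and contact force between the fingers and gear above 2 N and linear speed of gear below 0.02 m/s); the arm keeps its last pose, push and grip.
It fails at once if a bystander (tape measure, jar of nuts, black tape) is pushed more than 30 mm (distance of any of measure_mid, nuts_mid, black_tape_mid from where it was at the start of the episode above 0.03 m).
It also fails if it takes over 48 s, if anything falls off the work surface, if the arm or the gripper's body presses on something with over 40 N, if the wrist force passes 120 N, or if a joint passes its speed limit or range.

### The arm

A 6-joint arm with a two-finger parallel gripper is mounted at the origin on a cart in front of the work surface, level with it; the furniture and walls round the work are solid. World frame = base frame: x ahead of the robot, y to its left, z up, the work surface at z = 0. Lengths are in m, angles in rad, forces in N, time in s.
With the tool pointing down it reaches from about 0.375 to 0.825 m from the base axis. Payload 5.5 kg.
Tool frame: the origin (TCP) lies between the finger pads; the fingertips stand 14 mm ahead of it and the grasp point (between the pads) lies 5 mm behind it; z points along the fingers, y is the direction in which the jaws open and shut (so a half turn about z gives the same grasp; the last joint's range is limited). The gripper opens to 85 mm and grips with 20 to 120 N. Pads are 22 mm wide; open, the fingers measure 114 mm over their backs; the gripper's body (76 mm by 85 mm) begins 54 mm behind the grasp point. The pads swing forward as they close: fully open they stand 13 mm farther back than shut.
Start: joints at [-1.27, 0.314, -0.047, 1.21, 0, 1.571], TCP at [0.178, -0.573, 0.245] pointing down, gripper open.
Joint ranges: [-2.67, 2.67], [-0.69, 1.73], [-1.03, 1.25], [-2.08, 2.16], [-1.42, 1.45], [-3.14, 3.14]. Speed limits (rad/s): [2.39, 2.39, 3.01, 3.14, 3.14, 3.14].

### API

Orientations are given as a unit quaternion [x, y, z, w].
In Python, from cell import manip gives the robot as it stands.
- The arm moves only by the tool play_rows, never from a script. Its argument "moves" is a list of rows, each a list of 5 numbers: the shift along the tool's x, y, z in units of 5 cm (1.0 is 5 cm), then the turn about the tool's z in units of 4 degrees (1.0 is 4 degrees), then the closure, from 0 (fully open) to 1 (shut). In form: [[dx, dy, dz, yaw, fingers], ...]. A call has 1 to 12 rows; each row shifts and turns the pose as measured when the row begins, along the tool's axes as they then stand; what a row does not reach is not made up. A row lasts 1/8 s, in which the tool goes at most 62.5 mm and 10.7 degrees, less where a joint would pass 70% of its speed; a pose out of reach is approached as far as the arm can. A call with a number of a shift or a turn outside -1 to 1 is refused whole. A call with a gripper value outside its range is refused whole. The fingers move at their own pace and stop on an object; "squeeze" is the grip in N (left out, the last holds). Time passes only in rows, so rows that do not move let the fingers close. It gives the time, the measured TCP pose, the force and the opening at its end, in the units of the state.
- manip.sense(): the state, without advancing time (a new reading comes with each control period).
- manip.grab_frame(name): name is "scene" or "top" or "wrist"; returns the picture (400x640x3 uint8, blue, green, red); there is no depth.
- manip.camera_info(name): a dict with "mtx" (3x3 intrinsics, pixels), "view" (4x4, takes a point from world to camera coordinates); the wrist camera has in their place "T_tool_cam" (4x4, takes a point from camera to tool coordinates, whose origin is the TCP and whose axes are the flange's). Camera axes: x right, y up, looking along -z (the intrinsics and any distortion apply to the point x, -y, -z); pixel columns grow to the right and rows downward; lengths in m; the calibration is good to about 2 mm. The wrist camera is an equidistant fisheye: a pixel r from the principal point sees the ray r / f radians off the axis. A picture is of the moment at which its call begins: read the wrist's pose just before it. camera_info takes no time and is no camera call.
- manip.hand_in(): hands the job in, once; it reports no verdict.
The state is a dict: "time": time; "joint_positions": joint angles; "joint_vel": joint speeds; "effort": joint torques, N m; "tcp_pos": TCP position; "orientation": TCP orientation; "wrist_force": force on the tool from outside, world axes, zero at the start; "moment": the same for the moment, N m; "gripper_width": finger opening in m.
Only numpy, scipy, OpenCV 4.12 (cv2) and the standard library are available. Lean on these libraries where they do the work, as an engineer would, in place of code of your own. Each camera call takes 0.05 s, during which the arm holds its last target. There are 200 camera calls.

## Working session

There is one attempt and no reset: what is moved stays moved. The work goes in short steps, Python scripts to look and compute and a tool call to move; the robot and the scene stay as the last step left them, time stands still between calls to the robot, and variables do not carry over. Pictures are saved under pics/ and viewed, on a budget of 10 in all, crops included, one or two more only if the job needs it, and the job is handed in when it is done.

Besides the shell and the picture viewer there is one more tool, called after "Call:" as name([rows], argument=value, ...), one row to a line, values as JSON. play_rows: Moves the arm, as the interface text tells. Its arguments: {"type":"object","properties":{"moves":{"type":"array","items":{"type":"array","items":{"type":"number","minimum":-1,"maximum":1}}},"squeeze":{"type":"number"}},"required":["moves"]}

```bash
mkdir -p pics; cat > h.py <<'E'
import numpy as np,cv2
from cell import manip
def ray(cam,u,v):
    i=manip.camera_info(cam);K=np.array(i['mtx']);V=np.array(i['view']);T=np.linalg.inv(V)
    x=(u-K[0,2])/K[0,0];y=(v-K[1,2])/K[1,1]
    return T[:3,3],T[:3,:3]@np.array([x,-y,-1.])
def on_z(cam,u,v,z):
    o,d=ray(cam,u,v);return o+d*(z-o[2])/d[2]
def proj(cam,p):
    i=manip.camera_info(cam);K=np.array(i['mtx']);V=np.array(i['view'])
    c=V[:3,:3]@np.array(p)+V[:3,3];q=K@np.array([c[0],-c[1],-c[2]]);return q[:2]/q[2]
E
python3 - <<'E'
from h import *
for c in('scene','top'):
    cv2.imwrite(f'pics/{c}0.png',manip.grab_frame(c));i=manip.camera_info(c);print({k:(np.round(v,3).tolist() if not isinstance(v,str) else v) for k,v in i.items()})
print(manip.camera_info('wrist'));print(manip.sense())
E
```

```text
{'mtx': [[491.377, 0.0, 320.221], [0.0, 491.377, 200.404], [0.0, 0.0, 1.0]], 'view': [[0.843, -0.538, 0.015, -0.542], [0.304, 0.499, 0.811, -0.079], [-0.444, -0.679, 0.584, -1.192], [0.0, 0.0, 0.0, 1.0]]}
{'mtx': [[466.414, 0.0, 322.316], [0.0, 466.414, 197.031], [0.0, 0.0, 1.0]], 'view': [[-0.009, -1.0, 0.004, -0.247], [0.99, -0.008, 0.138, -0.487], [-0.138, 0.005, 0.99, -1.316], [0.0, 0.0, 0.0, 1.0]]}
{'mtx': array([[309.70691629,   0.        , 314.88144076],
       [  0.        , 309.70691629, 198.33746544],
       [  0.        ,   0.        ,   1.        ]]), 'T_tool_cam': array([[ 8.89613716e-04,  9.55347605e-01,  2.95482930e-01,
         7.67613613e-02],
       [ 9.99999539e-01, -9.56537363e-04,  8.19416977e-05,
         1.95697213e-03],
       [ 3.60923267e-04,  2.95482721e-01, -9.55348016e-01,
        -1.29094516e-01],
       [ 0.00000000e+00,  0.00000000e+00,  0.00000000e+00,
         1.00000000e+00]])}
{'time': 0.1, 'joint_positions': array([-1.26997748e+00,  3.14167867e-01, -4.79642881e-02,  1.21021955e+00,
        3.90168743e-08,  1.57081125e+00]), 'joint_vel': array([ 9.54776389e-04, -1.36578202e-03,  2.44717935e-03,  4.38245348e-05,
        4.04803318e-04,  8.56887181e-04]), 'effort': array([ 2.08678699e-03, -5.40765810e+01,  3.40540981e+01,  1.12339278e-02,
        3.90617424e-05, -7.63007364e-06]), 'tcp_pos': array([ 0.17763307, -0.57257823,  0.24451974]), 'orientation': array([ 9.88710630e-01,  1.49835527e-01, -1.16517562e-04, -7.68910143e-04]), 'wrist_force': array([ 0.20739976,  0.70761141, -0.05744166]), 'moment': array([ 0.05550977,  0.00657876, -0.03942976]), 'gripper_width': 0.08567285286374354}
```

View pics/top0.png

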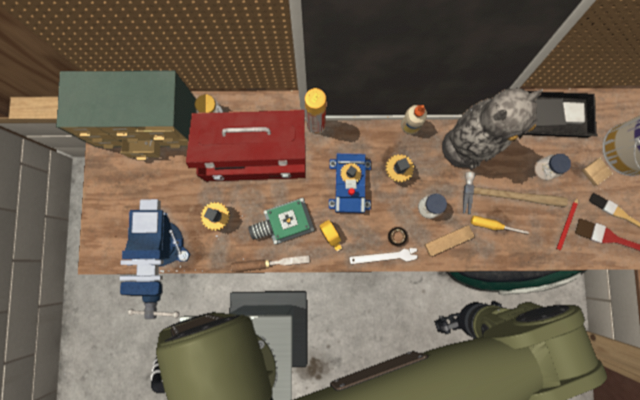

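View pics/scene0.png

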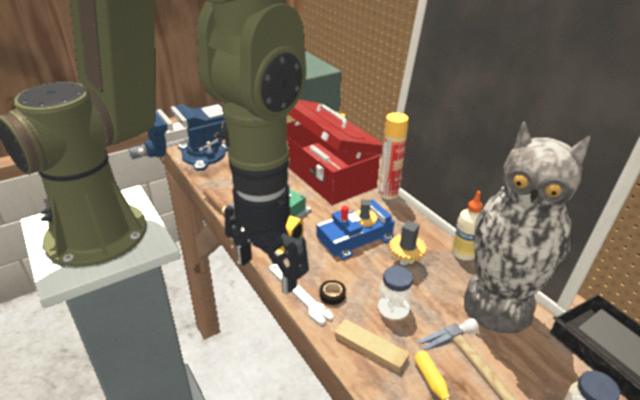

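The gear candidates in the top view are (350,172) in the blue vise, (400,168) and (214,216), both loose on the bench. The one in the vise fits: it is the smallest and it sits under the jaw. I'll confirm that in one enlarged crop.

```bash
python3 - <<'E'
from h import *
im=cv2.imread('pics/top0.png')
a=cv2.resize(im[145:250,240:440],None,fx=4,fy=4,interpolation=cv2.INTER_CUBIC);cv2.imwrite('pics/crop.png',a)
hsv=cv2.cvtColor(im,cv2.COLOR_BGR2HSV)
def blobs(lo,hi,box,n):
    x0,y0,x1,y1=box;m=cv2.inRange(hsv,lo,hi)[y0:y1,x0:x1]
    for c in sorted(cv2.findContours(m,0,2)[0],key=cv2.contourArea)[-2:]:
        r=cv2.minAreaRect(c+np.array([x0,y0]));print(n,cv2.contourArea(c),np.round(r[0],1),np.round(r[1],1),round(r[2],1))
blobs((0,140,110),(8,255,255),(335,175,370,205),'knob')
blobs((100,120,60),(125,255,255),(320,145,380,220),'vise')
blobs((60,60,40),(90,255,255),(260,190,320,250),'green')
blobs((18,120,120),(32,255,255),(335,155,365,190),'gear')
blobs((0,0,0),(180,255,75),(340,155,362,180),'head')
blobs((0,0,170),(180,60,255),(270,200,305,235),'sock')
E
```

```text
knob 13.5 [351. 191.] [4. 4.] 90.0
vise 141.5 [350.  157.5] [ 7. 30.] 90.0
vise 659.5 [348.9 187.5] [40.  48.1] 3.2
green 1031.5 [287.6 219.6] [30.7 36. ] 71.6
gear 232.0 [350.6 171.3] [19.  16.5] 4.1
head 14.0 [350.4 174.3] [7.4 3.8] 9.5
sock 0.0 [301. 200.] [2. 0.] 180.0
sock 225.0 [287.2 219. ] [15.8 16.1] 71.6
```

View pics/crop.png

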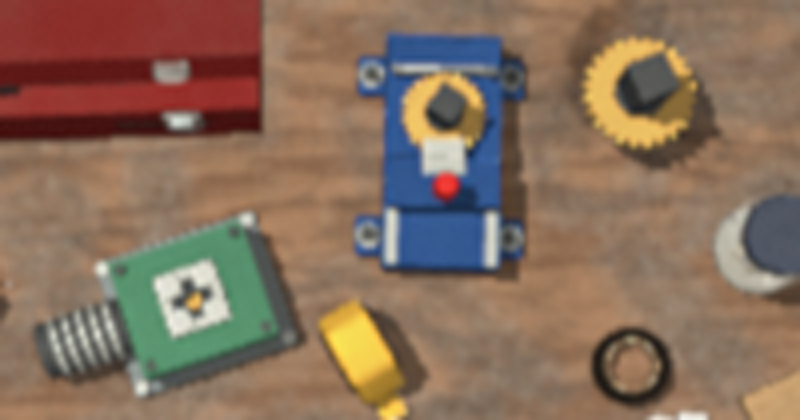

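The crop confirms it. The gear in the vise, crop (445,105), is clearly smaller than the loose one at (640,90). The knob is at (446,185), the socket at (191,298), and the motor is on the left.

```bash
python3 - <<'E'
from h import *
f=lambda x,y:(240+(x+.5)/4-.5,145+(y+.5)/4-.5)
for n,x,y,z in [('knob',446,185,.094),('head',446,103,.092),('gearface',443,112,.05),('sock',191,298,.05),('socketmask',(287.2-240)*4+1.5,(219-145)*4+1.5,.05),('bedBL',385,270,.04),('bedBR',500,270,.04),('bedTL',388,36,.059),('bedTR',500,36,.059),('grBL',143,390,.046),('grBR',297,342,.046),('grTL',103,268,.046),('grTR',248,218,.046),('measure',362,350,.062),('toolbox R front',262,132,.1),('jar lid',780,240,.095),('black',631,365,.019)]:
    print(n,np.round(on_z('top',*f(x,y),z),4))
E
```

```text
knob [ 0.4931 -0.3311  0.094 ]
head [ 0.5513 -0.3323  0.092 ]
gearface [ 0.553  -0.3329  0.05  ]
sock [ 0.4201 -0.1516  0.05  ]
socketmask [ 0.4204 -0.1511  0.05  ]
bedBL [ 0.44   -0.2899  0.04  ]
bedBR [ 0.4393 -0.3725  0.04  ]
bedTL [ 0.6072 -0.2936  0.059 ]
bedTR [ 0.6065 -0.3742  0.059 ]
grBL [ 0.3554 -0.1174  0.046 ]
grBR [ 0.3885 -0.2266  0.046 ]
grTL [ 0.4424 -0.0885  0.046 ]
grTR [ 0.4776 -0.192   0.046 ]
measure [ 0.3814 -0.2724  0.062 ]
toolbox R front [ 0.5303 -0.204   0.1   ]
jar lid [ 0.4527 -0.5608  0.095 ]
black [ 0.3716 -0.4679  0.019 ]
```

Call:
play_rows([
  [0,0,0,1,0],
  [0,0,0,1,0],
  [0,0,0,1,0],
  [0,0,0,1,0],
  [0.6,-0.5,0,0.3,0],
  [0.6,-0.5,0,0,0],
  [0.6,-0.5,0,0,0],
  [0.6,-0.5,0,0,0],
  [0.6,-0.5,0,0,0],
  [0.6,-0.5,0,0,0],
  [0.6,-0.5,0,0,0],
])

```text
time: 1.48
tcp_pos: [0.3916, -0.3931, 0.2396]
orientation: [1.0, -0.008, -0.002, -0.005]
wrist_force: [0.4, -0.7, 0.3]
gripper_width: 0.0857
```

```bash
cat >> h.py <<'E'
def st():
    s=manip.sense();from scipy.spatial.transform import Rotation as R
    M=R.from_quat(s['orientation']).as_matrix();psi=np.degrees(np.arctan2(M[1,0],M[0,0]))
    print('t',round(s['time'],2),'tcp',np.round(s['tcp_pos'],4),'psi',round(psi,2),'tilt',np.round(M[:,2],3),'F',np.round(s['wrist_force'],1),'w',round(s['gripper_width'],4),'j',np.round(s['joint_positions'],2));return s,M
E
python3 -c "
from h import *
st()"
```

```text
t 1.48 tcp [ 0.3916 -0.3931  0.2396] psi -0.89 tilt [-0.005  0.01  -1.   ] F [ 0.4 -0.7  0.3] w 0.0857 j [-0.79  0.24 -0.16  1.18  0.    2.37]
```

Call:
play_rows([
  [0.7,-0.55,0,0,0],
  [0.7,-0.55,0,0,0],
  [0.2,-0.15,0,0,0],
  [0,0,0,0,0],
])

```text
time: 1.98
tcp_pos: [0.4755, -0.3276, 0.2381]
orientation: [1.0, -0.006, -0.004, -0.006]
wrist_force: [-0.8, -0.2, -1.0]
gripper_width: 0.0855
```

```bash
cat >> h.py <<'E'
def wray(s,M,u,v):
    i=manip.camera_info('wrist');K=i['mtx'];T=np.array(i['T_tool_cam'])
    x=(u-K[0,2])/K[0,0];y=(v-K[1,2])/K[1,1];r=np.hypot(x,y)+1e-12
    d=np.array([x/r*np.sin(r),-y/r*np.sin(r),-np.cos(r)])
    return np.array(s['tcp_pos'])+M@T[:3,3],M@T[:3,:3]@d
def won_z(s,M,u,v,z):
    o,d=wray(s,M,u,v);return o+d*(z-o[2])/d[2]
def wproj(s,M,p):
    i=manip.camera_info('wrist');K=i['mtx'];T=np.array(i['T_tool_cam'])
    c=T[:3,:3].T@(M.T@(np.array(p)-s['tcp_pos'])-T[:3,3]);q=np.array([c[0],-c[1]]);n=np.hypot(*q);th=np.arctan2(n,-c[2])
    return K[:2,2]+K[0,0]*th*q/n
def wsnap(name):
    import pickle
    s,M=st();im=manip.grab_frame('wrist');cv2.imwrite(f'pics/{name}.png',im);pickle.dump((s,M),open(f'pics/{name}.pkl','wb'));return s,M,im
E
python3 -c "
from h import *
s,M,im=wsnap('w1')
print(wproj(s,M,[.4945,-.331,.099]),wproj(s,M,[.552,-.332,.092]))"
```

```text
t 1.98 tcp [ 0.4755 -0.3276  0.2381] psi -0.69 tilt [-0.007  0.011 -1.   ] F [-0.8 -0.2 -1. ] w 0.0855 j [-0.61  0.28 -0.1   1.2   0.01  2.55]
[318.70088789 170.55976283] [319.24792388 105.04018809]
```

View pics/w1.png

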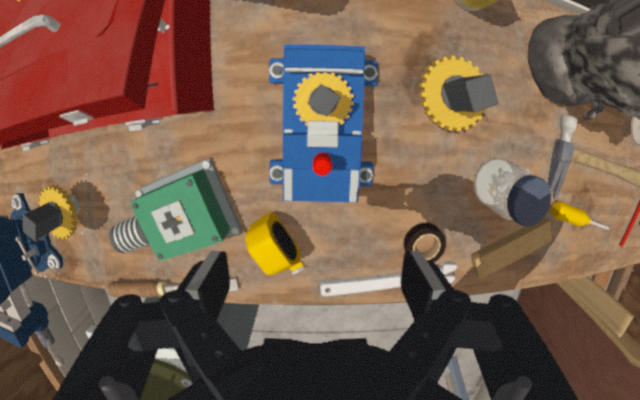

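The wrist view shows the knob at (322,164), the vise gear's head at (323,99) and the socket cross at (173,222). I'll measure these more precisely.

```bash
python3 - <<'E'
from h import *
import pickle
s,M=pickle.load(open('pics/w1.pkl','rb'));im=cv2.imread('pics/w1.png');hsv=cv2.cvtColor(im,cv2.COLOR_BGR2HSV)
def best(lo,hi,box,n,z):
    x0,y0,x1,y1=box;m=cv2.inRange(hsv,lo,hi)[y0:y1,x0:x1]
    c=max(cv2.findContours(m,0,2)[0],key=cv2.contourArea)+np.array([x0,y0])
    P=np.array([won_z(s,M,*p[0],z)[:2] for p in c],np.float32)
    r=cv2.minAreaRect(P);c2=r[0];print(n,cv2.contourArea(c),np.round(cv2.minAreaRect(c)[0],1),'world',np.round(c2,4),np.round(r[1],4),round(r[2],1))
best((0,140,90),(8,255,255),(305,145,340,185),'knob',.092)
best((15,120,80),(34,255,255),(285,65,360,135),'gear',.05)
best((0,0,0),(180,120,105),(305,80,342,120),'head',.092)
best((0,0,140),(180,70,255),(140,190,205,255),'sock',.05)
best((60,60,40),(95,255,255),(120,150,250,270),'green',.046)
x=im[60:200,260:400];x=cv2.resize(x,None,fx=5,fy=5,interpolation=cv2.INTER_CUBIC)[:600];cv2.imwrite('pics/c2.png',x)
E
```

```text
knob 240.5 [322.  163.5] world [ 0.4994 -0.334 ] [0.0145 0.0175] 89.6
gear 2192.5 [323.2  96.9] world [ 0.5601 -0.3362] [0.0587 0.0513] 86.2
head 409.5 [323.6 100.3] world [ 0.5562 -0.3359] [0.0231 0.023 ] 63.2
sock 1093.0 [171.8 222.4] world [ 0.4241 -0.1543] [0.0465 0.046 ] 18.5
green 5407.0 [180.5 217.9] world [ 0.4277 -0.1615] [0.0874 0.1173] 18.5
```

View pics/c2.png

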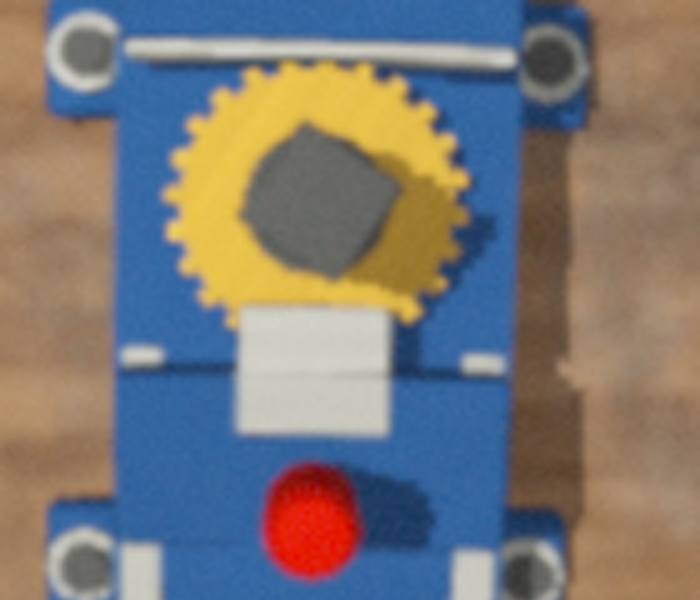

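Call:
play_rows([
  [0.4,0.1,0.5,0,0.3],
  [0,0,0.8,0,0.3],
  [0,0,0.8,0,0.3],
  [0,0,0.6,0,0.3],
  [0,0,0,0,0.3],
], squeeze=40)

```text
time: 2.65
tcp_pos: [0.4892, -0.3379, 0.1004]
orientation: [1.0, -0.011, -0.004, -0.004]
wrist_force: [0.4, 0.3, 0.5]
gripper_width: 0.0599
```

```bash
python3 -c "
from h import *
st()"
```

```text
t 2.65 tcp [ 0.4892 -0.3379  0.1004] psi -1.26 tilt [-0.008  0.009 -1.   ] F [0.4 0.3 0.5] w 0.0599 j [-0.61  0.41 -0.26  0.92  0.    2.56]
```

Call:
play_rows([
  [0.14,-0.1,0.2,0,0.3],
  [0.05,0,0.12,0,0.3],
  [0,0,0,0,1],
  [0,0,0,0,1],
  [0,0,0,0,1],
  [0,0,0,0,1],
], squeeze=40)

```text
time: 3.4
tcp_pos: [0.5009, -0.3326, 0.0879]
orientation: [1.0, -0.011, -0.001, -0.005]
wrist_force: [0.7, -2.9, -5.7]
gripper_width: 0.0162
```

```bash
python3 -c "
from h import *
st()"
```

```text
t 3.4 tcp [ 0.5009 -0.3326  0.0879] psi -1.28 tilt [-0.003  0.01  -1.   ] F [ 0.7 -2.9 -5.7] w 0.0162 j [-0.59  0.43 -0.26  0.89  0.01  2.57]
```

Call:
play_rows([
  [-0.2,0,0,0,1],
  [-0.2,0,0,0,1],
  [-0.2,0,0,0,1],
  [-0.2,0,0,0,1],
  [0,0,0,0,1],
])

```text
time: 4.03
tcp_pos: [0.4626, -0.3314, 0.0879]
orientation: [1.0, -0.011, 0.004, -0.006]
wrist_force: [6.3, 0.4, -8.8]
gripper_width: 0.0161
```

```bash
python3 -c "
from h import *
st()"
```

```text
t 4.03 tcp [ 0.4626 -0.3314  0.0879] psi -1.22 tilt [ 0.008  0.012 -1.   ] F [ 6.3  0.4 -8.8] w 0.0161 j [-0.63  0.37 -0.35  0.85  0.01  2.53]
```

Call:
play_rows([
  [0,0,0,0,0.3],
  [0,0,0,0,0.3],
  [0,0,-0.7,0,0.3],
  [0,0,-0.8,0,0.3],
  [0.6,0.05,-0.5,0,0.3],
  [0.5,0.05,0,0,0.3],
  [0,0,0,0,0.3],
  [0,0,0,0,0.3],
])

```text
time: 5.03
tcp_pos: [0.5112, -0.3409, 0.1932]
orientation: [1.0, -0.013, 0.0, -0.004]
wrist_force: [-0.1, 0.0, -0.7]
gripper_width: 0.0602
```

```bash
python3 -c "
from h import *
s,M,im=wsnap('w2')
p=wproj(s,M,[.554,-.334,.092]).astype(int);print(p)
x0,y0=max(p[0]-70,0),max(p[1]-70,0);print(x0,y0)
cv2.imwrite('pics/c3.png',cv2.resize(im[y0:y0+150,x0:x0+150],None,fx=4,fy=4,interpolation=cv2.INTER_CUBIC))"
```

```text
t 5.03 tcp [ 0.5112 -0.3409  0.1932] psi -1.46 tilt [ 0.     0.007 -1.   ] F [-0.1  0.  -0.7] w 0.0602 j [-0.59  0.37 -0.09  1.12  0.01  2.58]
[303 151]
233 81
```

View pics/c3.png

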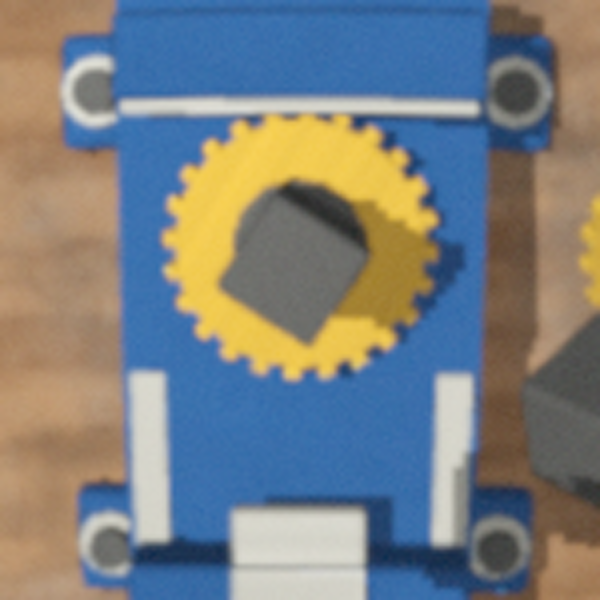

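The jaw is fully open and the gear is still seated. The corners of the head's top face are at crop (282,190), (366,258), (308,345) and (220,285).

```bash
python3 - <<'E'
from h import *
import pickle
s,M=pickle.load(open('pics/w2.pkl','rb'))
P=np.array([won_z(s,M,233+(x+.5)/4-.5,81+(y+.5)/4-.5,.092)[:2] for x,y in[(282,190),(366,258),(308,345),(220,285)]])
print(P.round(4),P.mean(0).round(4))
for i in range(4):
    d=P[(i+1)%4]-P[i];print(np.hypot(*d).round(4),np.degrees(np.arctan2(d[1],d[0])).round(1)%90)
E
```

```text
[[ 0.5718 -0.3344]
 [ 0.5587 -0.3496]
 [ 0.5423 -0.3384]
 [ 0.5543 -0.3221]] [ 0.5568 -0.3361]
0.0202 49.30000000000001
0.0199 55.400000000000006
0.0202 53.6
0.0214 55.1
```

Call:
play_rows([
  [0,0,0,-1,0.5],
  [0,0,0,-1,0.5],
  [0,0,0,-1,0.5],
  [0,0,0,-1,0.5],
  [0,0,0,-1,0.5],
  [0,0,0,-1,0.5],
  [0,0,0,-1,0.5],
  [0,0,0,-1,0.5],
  [0,0,0,-1,0.5],
  [0,0,0,-1,0.5],
  [0,0,0,-1,0.5],
  [0,0,0,-1,0.5],
])

```text
time: 6.58
tcp_pos: [0.4949, -0.3383, 0.1886]
orientation: [0.914, 0.405, -0.004, -0.009]
wrist_force: [0.5, 0.0, -1.3]
gripper_width: 0.0428
```

Call:
play_rows([
  [0,0,0,-1,0.5],
  [0,0,0,0,0.5],
])

```text
time: 6.82
tcp_pos: [0.4924, -0.3379, 0.1879]
orientation: [0.9, 0.437, -0.005, -0.011]
wrist_force: [0.3, -0.5, -0.5]
gripper_width: 0.0426
```

```bash
cat >> h.py <<'E'
def delta(x,y,z,psi):
    s,M=st();d=M.T@(np.array([x,y,z])-s['tcp_pos']);p=np.degrees(np.arctan2(M[1,0],M[0,0]))
    print('units',np.round(d/.05,3),'yaw units',round((p-psi)/4,2))
E
python3 -c "
from h import *
delta(.555,-.3345,.12,54)"
```

```text
t 6.83 tcp [ 0.4924 -0.3379  0.1879] psi 51.77 tilt [-0.018  0.015 -1.   ] F [ 0.3 -0.5 -0.5] w 0.0426 j [-0.6   0.36 -0.12  1.12  0.    1.64]
units [0.828 0.972 1.336] yaw units -0.56
```

Call:
play_rows([
  [0.35,0.4,0,-0.5,0.5],
  [0.35,0.4,0.1,0,0.5],
  [0.2,0.25,0.4,0,0.5],
  [0,0,0.5,0,0.5],
  [0,0,0.2,0,0.5],
  [0,0,0,0,0.5],
])

```text
time: 7.58
tcp_pos: [0.5578, -0.3323, 0.1216]
orientation: [0.893, 0.449, -0.007, -0.012]
wrist_force: [-1.3, -1.0, -0.5]
gripper_width: 0.0425
```

```bash
python3 -c "
from h import *
delta(.555,-.3345,.078,54)"
```

```text
t 7.58 tcp [ 0.5578 -0.3323  0.1216] psi 53.36 tilt [-0.023  0.016 -1.   ] F [-1.3 -1.  -0.5] w 0.0425 j [-0.54  0.5  -0.07  1.04  0.    1.67]
units [-0.068  0.006  0.872] yaw units -0.16
```

Call:
play_rows([
  [-0.06,0,0.4,-0.1,0.5],
  [0,0,0.35,0,0.5],
  [0,0,0.1,0,0.5],
  [0,0,0,0,0.5],
])

```text
time: 8.07
tcp_pos: [0.5556, -0.335, 0.0801]
orientation: [0.892, 0.451, -0.006, -0.011]
wrist_force: [0.6, 0.4, 0.5]
gripper_width: 0.0426
```

```bash
python3 -c "
from h import *
delta(.555,-.3345,.078,54)"
```

```text
t 8.07 tcp [ 0.5556 -0.335   0.0801] psi 53.67 tilt [-0.021  0.015 -1.   ] F [0.6 0.4 0.5] w 0.0426 j [-0.54  0.53 -0.12  0.95  0.    1.66]
units [ 0.001 -0.014  0.042] yaw units -0.08
```

Call:
play_rows([
  [0,0,0.03,0,1],
  [0,0,0,0,1],
  [0,0,0,0,1],
  [0,0,0,0,1],
  [0,0,0,0,1],
], squeeze=70)

```text
time: 8.7
tcp_pos: [0.5561, -0.3352, 0.0795]
orientation: [0.892, 0.451, -0.006, -0.011]
wrist_force: [0.1, -0.3, -2.7]
gripper_width: 0.0208
```

```bash
python3 -c "
from h import *
delta(.555,-.3345,.078,54)"
```

```text
t 8.7 tcp [ 0.5561 -0.3352  0.0795] psi 53.67 tilt [-0.02   0.014 -1.   ] F [ 0.1 -0.3 -2.7] w 0.0208 j [-0.54  0.53 -0.12  0.95  0.    1.66]
units [-0.002 -0.025  0.03 ] yaw units -0.08
```

Call:
play_rows([
  [0,0,-0.3,0,1],
  [0,0,-0.5,0,1],
  [0,0,-0.7,0,1],
  [0,0,-0.8,0,1],
  [0,0,-0.5,0,1],
  [0,0,0,0,1],
])

```text
time: 9.45
tcp_pos: [0.5591, -0.3374, 0.2284]
orientation: [0.892, 0.451, -0.005, -0.01]
wrist_force: [0.0, -0.1, -3.2]
gripper_width: 0.0209
```

```bash
python3 -c "
from h import *
delta(.424,-.154,.2,18)"
```

```text
t 9.45 tcp [ 0.5591 -0.3374  0.2284] psi 53.67 tilt [-0.018  0.013 -1.   ] F [ 0.  -0.1 -3.2] w 0.0209 j [-0.54  0.44  0.1   1.25  0.    1.66]
units [ 1.354 -4.336  0.663] yaw units 8.92
```

Call:
play_rows([
  [-0.4,-0.5,0,0,1],
  [-0.4,-0.5,0,0,1],
  [-0.4,-0.5,0,0,1],
  [0.4,-0.5,0,0,1],
  [0.5,-0.5,0,0,1],
  [0.5,-0.5,0,0,1],
  [0.5,-0.5,0,0,1],
  [0.5,-0.5,0,0,1],
  [0,0,0,0,1],
])

```text
time: 10.58
tcp_pos: [0.4245, -0.1638, 0.2246]
orientation: [0.893, 0.451, -0.008, -0.014]
wrist_force: [0.5, -0.3, -2.0]
gripper_width: 0.021
```

Call:
play_rows([
  [0,0,0,1,1],
  [0,0,0,1,1],
  [0,0,0,1,1],
  [0,0,0,1,1],
  [0,0,0,1,1],
  [0,0,0,1,1],
  [0,0,0,1,1],
  [0,0,0,1,1],
  [0,0,0,0.8,1],
  [0,0,0,0,1],
])

```text
time: 11.82
tcp_pos: [0.422, -0.1688, 0.2179]
orientation: [0.989, 0.148, -0.015, -0.011]
wrist_force: [-0.2, -0.4, -2.1]
gripper_width: 0.0205
```

```bash
python3 -c "
from h import *
delta(.424,-.154,.16,18)"
```

```text
t 11.82 tcp [ 0.422  -0.1688  0.2179] psi 17.01 tilt [-0.034  0.017 -0.999] F [-0.2 -0.4 -2.1] w 0.0205 j [-0.38  0.09 -0.39  1.13  0.    2.46]
units [ 0.156 -0.241  1.162] yaw units -0.25
```

Call:
play_rows([
  [0.16,-0.24,0.4,-0.3,1],
  [0,0,0.5,0,1],
  [0,0,0.4,0,1],
  [0,0,0,0,1],
])

```text
time: 12.32
tcp_pos: [0.424, -0.1551, 0.1505]
orientation: [0.987, 0.16, -0.015, -0.011]
wrist_force: [-0.1, 0.3, -1.6]
gripper_width: 0.0214
```

```bash
python3 -c "
from h import *
delta(.424,-.154,.13,18.4)
s,M,im=wsnap('w3');p=wproj(s,M,[.424,-.154,.05]).astype(int);print(p)
t=manip.grab_frame('scene');cv2.imwrite('pics/s3.png',t);q=proj('scene',[.424,-.154,.05]).astype(int);print(q)
a=cv2.resize(im[max(p[1]-75,0):p[1]+75,p[0]-100:p[0]+100][:150,:200],(800,600),interpolation=2)
cv2.imwrite('pics/c4.png',cv2.resize(a,(400,300)) if 0 else a)"
```

```text
t 12.32 tcp [ 0.424  -0.1551  0.1505] psi 18.41 tilt [-0.034  0.016 -0.999] F [-0.1  0.3 -1.6] w 0.0214 j [-0.35  0.13 -0.5   0.97  0.    2.47]
units [ 0.017 -0.011  0.411] yaw units 0.0
t 12.32 tcp [ 0.424  -0.1551  0.1505] psi 18.41 tilt [-0.034  0.016 -0.999] F [-0.1  0.3 -1.6] w 0.0214 j [-0.35  0.13 -0.5   0.97  0.    2.47]
[314 201]
[280 194]
```

View pics/c4.png

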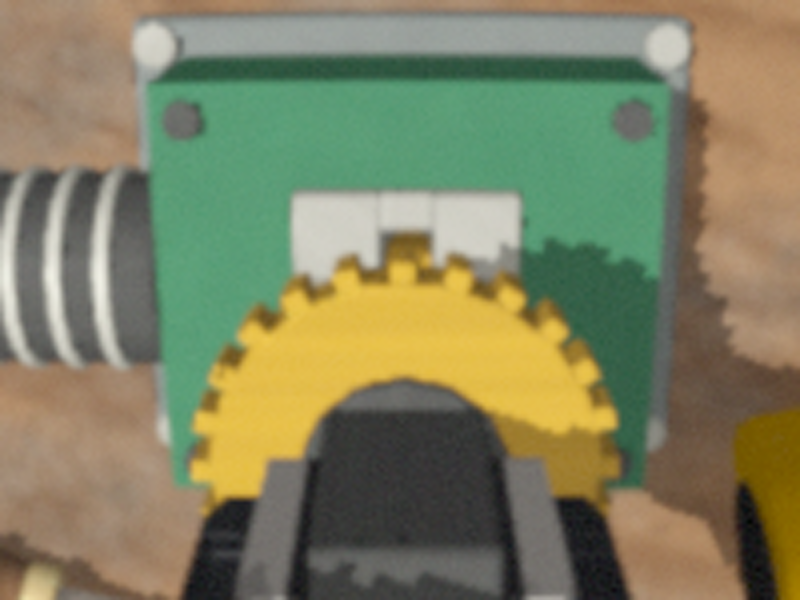

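```bash
python3 - <<'E'
from h import *
import pickle
s,M=pickle.load(open('pics/w3.pkl','rb'))
g=lambda x,y,z:(M.T@(won_z(s,M,214+(x+.5)/4-.5,126+(y+.5)/4-.5,z)-s['tcp_pos']))*1000
z=s['tcp_pos'][2]-.0085
for n,a in dict(sockedge=(407,191,.05),slotL=(381,235,.05),slotR=(434,235,.05),slotEnd=(407,230,.05),gtop=(403,283,z-.021),gbot=(403,260,z-.031),gL=(192,460,z-.021),gR=(622,460,z-.021),headtopFront=(405,548,z+.021)).items(): print(n,g(*a).round(1))
E
```

```text
sockedge [25.6  2.3 99.8]
slotL [ 16.9  -2.6 100.2]
slotR [17.   7.5 99.9]
slotEnd [ 18.    2.3 100.1]
gtop [29.   1.7 28.7]
gbot [29.3  1.7 38.7]
gL [  2.1 -28.5  30.2]
gR [ 2.9 32.7 28.6]
headtopFront [ 12.    2.  -12.9]
```

Call:
play_rows([
  [0.06,0,0.15,0,1],
  [0,0,0.2,0,1],
  [0,0,0.1,0,1],
  [0,0,0,0,1],
])

```text
time: 12.92
tcp_pos: [0.4292, -0.155, 0.1298]
orientation: [0.987, 0.16, -0.013, -0.009]
wrist_force: [-1.1, 0.2, -2.4]
gripper_width: 0.0208
```

```bash
python3 -c "
from h import *
delta(.4246,-.1533,.0895,18.4)"
```

```text
t 12.93 tcp [ 0.4292 -0.155   0.1298] psi 18.39 tilt [-0.028  0.014 -1.   ] F [-1.1  0.2 -2.4] w 0.0208 j [-0.35  0.15 -0.53  0.92  0.    2.47]
units [-0.06  -0.044  0.809] yaw units -0.0
```

Call:
play_rows([
  [-0.06,-0.03,0.1,0,1],
  [0,0,0.1,0,1],
  [0,0,0.1,0,1],
])

```text
time: 13.3
tcp_pos: [0.4256, -0.1544, 0.1145]
orientation: [0.987, 0.16, -0.012, -0.009]
wrist_force: [0.5, -0.1, -1.8]
gripper_width: 0.0211
```

```bash
python3 -c "
from h import *
delta(.4246,-.1533,.0895,18.4)"
```

```text
t 13.3 tcp [ 0.4256 -0.1544  0.1145] psi 18.4 tilt [-0.027  0.013 -1.   ] F [ 0.5 -0.1 -1.8] w 0.0211 j [-0.35  0.16 -0.56  0.88  0.    2.47]
units [-0.001 -0.016  0.502] yaw units -0.0
```

Call:
play_rows([
  [0,-0.01,0.08,0,1],
  [0,0,0.08,0,1],
])

```text
time: 13.55
tcp_pos: [0.4249, -0.1538, 0.1058]
orientation: [0.987, 0.16, -0.012, -0.009]
wrist_force: [0.1, -0.8, -2.5]
gripper_width: 0.0209
```

```bash
python3 -c "
from h import *
delta(.4246,-.1533,.0895,18.4)"
```

```text
t 13.55 tcp [ 0.4249 -0.1538  0.1058] psi 18.39 tilt [-0.027  0.013 -1.   ] F [ 0.1 -0.8 -2.5] w 0.0209 j [-0.35  0.17 -0.57  0.86  0.    2.47]
units [ 0.004 -0.004  0.327] yaw units -0.0
```

Call:
play_rows([
  [0,0,0.1,0,1],
  [0,0,0.1,0,1],
  [0,0,0.1,0,1],
], squeeze=100)

```text
time: 13.92
tcp_pos: [0.4249, -0.1538, 0.0912]
orientation: [0.987, 0.16, -0.012, -0.008]
wrist_force: [-5.1, 0.7, 12.5]
gripper_width: 0.0205
```

```bash
python3 -c "
from h import *
delta(.4246,-.1533,.0895,18.4)"
```

```text
t 13.93 tcp [ 0.4249 -0.1538  0.0912] psi 18.38 tilt [-0.027  0.013 -1.   ] F [-5.1  0.7 12.5] w 0.0205 j [-0.35  0.19 -0.59  0.82  0.    2.47]
units [-0.001 -0.011  0.035] yaw units -0.0
```

Call:
play_rows([
  [0,0,0.08,0,1],
  [0,0,0.08,0,1],
  [0,0,0.08,0,1],
])

```text
time: 14.3
tcp_pos: [0.4247, -0.1538, 0.0892]
orientation: [0.987, 0.159, -0.011, -0.008]
wrist_force: [-16.9, 5.5, 48.5]
gripper_width: 0.0205
```

```bash
python3 -c "
from h import *
delta(.4246,-.1533,.0895,18.4)"
```

```text
t 14.3 tcp [ 0.4247 -0.1538  0.0892] psi 18.36 tilt [-0.024  0.012 -1.   ] F [-16.9   5.5  48.5] w 0.0205 j [-0.35  0.19 -0.59  0.81  0.    2.47]
units [ 0.001 -0.01  -0.006] yaw units -0.01
```

Call:
play_rows([
  [0,0,0.03,0,1],
  [0,0,0.03,0,1],
  [0,0,0.03,0,1],
])

```text
time: 14.68
tcp_pos: [0.4247, -0.1538, 0.0894]
orientation: [0.987, 0.159, -0.01, -0.007]
wrist_force: [-6.1, 1.8, 18.2]
gripper_width: 0.0203
```

```bash
python3 -c "
from h import *
delta(.4246,-.1533,.0895,18.4)
s,M,im=wsnap('w4');t=manip.grab_frame('scene');t2=manip.grab_frame('top')
a=cv2.resize(im[100:300,165:465],(600,400),interpolation=2);b=cv2.resize(t[140:260,210:350],(466,400),interpolation=2)[:, :200*2-200+0]
b=cv2.resize(t[150:250,230:330],(200,200),interpolation=2);c=cv2.resize(t2[170:270,240:340],(200,200),interpolation=2)
cv2.imwrite('pics/c5.png',np.hstack([a,np.vstack([b,c])]))"
```

```text
t 14.68 tcp [ 0.4247 -0.1538  0.0894] psi 18.33 tilt [-0.022  0.011 -1.   ] F [-6.1  1.8 18.2] w 0.0203 j [-0.35  0.19 -0.6   0.81  0.    2.47]
units [ 0.002 -0.009 -0.001] yaw units -0.02
t 14.68 tcp [ 0.4247 -0.1538  0.0894] psi 18.33 tilt [-0.022  0.011 -1.   ] F [-6.1  1.8 18.2] w 0.0203 j [-0.35  0.19 -0.6   0.81  0.    2.47]
```

View pics/c5.png

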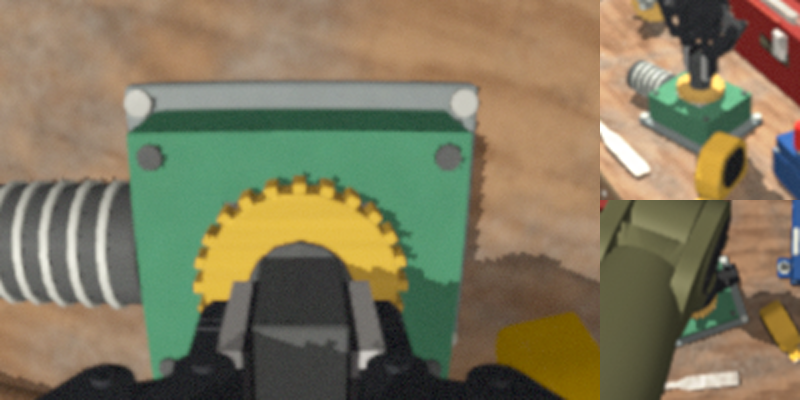

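Call:
play_rows([
  [0,0,0.04,0,1],
  [0,0,0.04,0,1],
])

```text
time: 15.08
tcp_pos: [0.4246, -0.1537, 0.0893]
orientation: [0.987, 0.159, -0.009, -0.007]
wrist_force: [-7.9, 2.9, 25.3]
gripper_width: 0.0201
```

```bash
python3 -c "
from h import *
delta(.4246,-.1533,.0895,18.4)
print(manip.hand_in())"
```

```text
t 15.07 tcp [ 0.4246 -0.1537  0.0893] psi 18.32 tilt [-0.021  0.011 -1.   ] F [-7.9  2.9 25.3] w 0.0201 j [-0.35  0.19 -0.6   0.81  0.    2.47]
units [ 0.003 -0.009 -0.003] yaw units -0.02
the job is handed in; nothing more can be done
None
```

I handed the job in at about 15 s with the gear pressed fully home in the drive socket and still held by the gripper. The interface gives no verdict.

- **Steps:** I pulled the jaw open about 38 mm by its red knob and lifted the gear, the smallest of the three look-alikes, by its square head. I carried it round in front of the tool box, turned it to the socket's yaw of about 18.4°, and slid it down onto the spring pin.
- **Height and position:** The TCP ended at z 0.0893 m, against the 0.0895 m I expected with the gear home. Sideways it was within 0.5 mm of my target.
- **Force:** The push at the end was about 25 N. A short push to 48 N lowered the tool only a few tenths of a millimetre more, so the gear is on its hard stop.
- **Grip and tilt:** The gripper still held the head, reading 20 mm open at a 100 N setting. The tool was about 0.024 rad off vertical, inside the 0.08 limit.
- **Last picture:** The gear is flat on the socket and the tape measure is still standing. I didn't measure the bystanders again.
- **Disagreement:** The top and wrist cameras differed by about 4–5 mm in absolute position. They agreed to about 1 mm on the gear-to-socket offset, so I relied on that offset and the wrist view.
- **Knob reading:** The gripper read about 16 mm on the knob, which is listed as 18 mm. The jaw still opened cleanly.

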